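Weigh two counterweights and load the heavier in the drill fixture

ROBOT

A 6-joint arm with a two-finger parallel gripper is mounted at the origin on the work surface. World frame = base frame: x ahead of the robot, y to its left, z up, the work surface at z = 0. Lengths are in m, angles in rad, forces in N, time in s.
With the tool pointing down it reaches from about 0.375 to 0.9 m from the base axis. Payload 3.1 kg.
Tool frame: the origin (TCP) lies between the finger pads; the fingertips stand 19 mm ahead of it and the grasp point (between the pads) is the TCP; z points along the fingers, y is the line along which they close (so a half turn about z gives the same grasp; the last joint's range is limited). The gripper opens to 85 mm and grips with 20 to 120 N. Pads are 22 mm wide; open, the fingers measure 114 mm over their backs; the gripper's body (76 mm by 85 mm) begins 54 mm behind the grasp point. The pads swing forward as they close: fully open they stand 13 mm farther back than shut.
Start: joints at [-1.278, 0.527, 1.433, -0, 1.181, -0.178], TCP at [0.284, -0.557, 0.25] pointing down, gripper open.
Joint ranges: [-3.08, 3.08], [-0.75, 2.2], [0.22, 2.44], [-1.43, 4.57], [0, 2.65], [-2.85, 2.85]. Speed limits (rad/s): [2.79, 2.79, 3.14, 3.14, 3.14, 3.14].

INTERFACE

Orientations are given as a unit quaternion [x, y, z, w].
In Python, from workcell import state, grab_frame, camera_model, job_done gives the robot as it stands.
- The arm moves only by the tool step_arm, never from a script. Its arguments are lists of equal length, an entry for each row: "delta_pos": the shift along the tool's x, y, z in cm, a list of three; "turn": the turn, a rotation vector about the tool's x, y, z in degrees, a list of three; "fingers": the closure, from 0 (fully open) to 1 (shut). In form: {"delta_pos": [[x, y, z], ...], "turn": [[wx, wy, wz], ...], "fingers": [fingers, ...]}. A call has 1 to 8 rows; each row is the pose to reach, as a shift and turn from the pose commanded when the call began, along the tool's axes at that moment; what a row does not reach only later rows make up. A row lasts 1/8 s, in which the tool goes at most 62.5 mm and 10.7 degrees, less where a joint would pass 70% of its speed; a pose out of reach is approached as far as the arm can. A call with a gripper value outside its range is refused whole. The fingers move at their own pace and stop on an object; the grip force is fixed at half the most. Time passes only in rows, so rows that repeat a pose let the fingers close. It gives the time, the measured TCP pose, the force, the opening and the grip force at its end, in the units of the state.
- state(): the state, without advancing time (a new reading comes with each control period).
- grab_frame(name): name is "scene" or "top" or "wrist"; returns the picture (480x640x3 uint8, red, green, blue); there is no depth.
- camera_model(name): a dict with "fx", "fy", "cx", "cy" (pixels), "distortion" ([k1, k2, p1, p2, k3] as OpenCV has them; the pictures are not rectified), "cam_to_world" (4x4, takes a point from camera to world coordinates). Camera axes: x right, y down, z forward; pixel columns grow to the right and rows downward; lengths in m; the calibration is good to about 2 mm. A picture is of the moment at which its call begins: read the wrist's pose just before it. camera_model takes no time and is no camera call; for the wrist camera it gives the pose at the moment of the call.
- job_done(): hands the job in; it is judged then, once.
The state is a dict: "time": time; "joint_positions": joint angles; "qvel": joint speeds; "tau": joint torques, N m; "ee_pos": TCP position; "eef_rot": TCP orientation; "contact_force": force on the tool from outside, world axes, zero at the start; "torque": the same for the moment, N m; "gripper_width": finger opening in m; "gripper_force": force on a finger pad.
Only numpy, scipy, OpenCV 4.12 (cv2) and the standard library are available. Lean on these libraries where they do the work, as an engineer would, in place of code of your own. Each camera call takes 0.05 s, during which the arm holds its last target. There are 200 camera calls.

TASK

Set the two iron counterweights on opposite pans of the balance, let go and see which one goes down. Take the heavier one, stand it at the open mouth of the drill fixture, slide it in under the lips and press it firmly (about 15 N, never as much as 30 N) against the sprung back stop, then leave it resting there; the lighter one stays on its pan. Set things down gently on the pans and leave everything else on the bench where it is.

Things in the scene. Friction and masses are not known exactly. Their poses are not given: they have to be found in the camera images.
- weight_a: dark iron counterweight: round flange 60 mm across and 14 mm thick at the bottom, with a plain round boss 34 mm across on top of it, 56 mm tall in all; origin at the centre of its underside, z up. The two look alike; hollow and closed, each weighs 0.36 to 0.53 kg; a hidden core (with a little play inside) makes one at least 20 g heavier, and it may be either
- weight_b: dark iron counterweight: round flange 60 mm across and 14 mm thick at the bottom, with a plain round boss 34 mm across on top of it, 56 mm tall in all; origin at the centre of its underside, z up. The two look alike; hollow and closed, each weighs 0.36 to 0.53 kg; a hidden core (with a little play inside) makes one at least 20 g heavier, and it may be either
- balance: equal-arm bench balance fixed to the bench, grey base 130 x 300 mm; origin at the centre of its underside, x across, y along the arms towards the left pan, z up; beam pivot 55 mm up, pans 110 mm either side of it, pan tops 115 mm above the bench when level; a thin pointer and scale plate, up to 130 mm high, stand in the middle
- beam (a joint): tilt of the balance beam in rad: positive = left pan down, negative = right pan down, rubber-buffered stops at about -0.08 and +0.08; damped, no return spring: it goes all the way to the stop on the heavier side, in 0.5 to 3 s depending on the difference; how it stands empty means nothing
- pan_left: pan of the balance (on its left side, at +110 mm along the balance's y axis): level flat disc 94 mm across without a rim, on a post; origin on the pan's axis 60 mm BELOW the pan's top face; it rises and falls at most 10 mm from mid height and stays level
- pan_right: pan of the balance (on its right side, at -110 mm along the balance's y axis): level flat disc 94 mm across without a rim, on a post; origin on the pan's axis 60 mm BELOW the pan's top face; it rises and falls at most 10 mm from mid height and stays level
- fixture: drill fixture fixed to the bench: two parallel steel rails, x -50 to +110 mm, inner faces 66 mm apart. Origin on the bench on the centre line, x along the rails from mouth to back stop, z up. Lips on the rails (underside 17, top 22 mm above the bench) leave a 52 mm slot: a flange slides in under them along the bench, boss up through the slot. Flared guides, 17 mm high, lead in from x -90 mm
- mouth (a point): point on the bench on the fixture's centre line before its flared guides, at fixture x -125 mm, with the fixture's axes: a counterweight set down centred here stands clear of the guides, ready to be slid in along +x
- stop_zone (a point): fixture x 59 mm, 10 mm up: middle of the zone of the back stop, a 44 mm wide, 18 mm high rubber-faced pad between the rails. It is clamped anywhere so that a weight just touches it with its centre at fixture x 11 to 47 mm; this is not measured and must be felt. Damped spring of 2.8 N per mm, bottoms at 9 mm. Push 8 N or more for half a second, under 30 N; on release it eases back, staying in contact
- wrench: bystander: steel spanner 150 mm long lying on the bench, origin under its middle
- bearing: bystander: steel ring 52 mm across, 16 mm tall, origin at its underside
- oil: bystander: grey oil bottle 56 mm across, 130 mm tall, origin at its underside
- tin: bystander: tin 72 mm across, 100 mm tall, origin at its underside
- driver: bystander: screwdriver 190 mm long lying on the bench, origin under its middle
- bolt: bystander: bolt standing on its head, 22 mm across, 45 mm tall, origin at its underside
- offcut: bystander: aluminium offcut 50 x 70 x 25 mm, origin at its underside

How it is judged:
On the way, in this order (a step that is already met when the one before it is completed fails the run):
1. both counterweights stand on opposite pans, untouched, and the beam is at rest, down on one side (((contact force between weight_a and pan_left above 1 N and contact force between weight_b and pan_right above 1 N) or (contact force between weight_a and pan_right above 1 N and contact force between weight_b and pan_left above 1 N)) and (value of joint beam above 0.05 rad or value of joint beam below -0.05 rad) and contact force between the fingers and weight_a below 0.1 N and contact force between the fingers and weight_b below 0.1 N and velocity of joint beam between -0.02 and 0.02 rad/s), for 0.5 s.
2. the counterweight on the lower pan (the heavier) is gripped where it stands, the other on its pan (((contact force between the fingers and weight_a above 1 N and contact force between weight_b and pan_right above 1 N and value of joint beam above 0.05 rad and z of weight_a in the frame of pan_left below 0.07 m and horizontal distance between weight_a and pan_left below 0.045 m) or (contact force between the fingers and weight_a above 1 N and contact force between weight_b and pan_left above 1 N and value of joint beam below -0.05 rad and z of weight_a in the frame of pan_right below 0.07 m and horizontal distance between weight_a and pan_right below 0.045 m) or (contact force between the fingers and weight_b above 1 N and contact force between weight_a and pan_right above 1 N and value of joint beam above 0.05 rad and z of weight_b in the frame of pan_left below 0.07 m and horizontal distance between weight_b and pan_left below 0.045 m) or (contact force between the fingers and weight_b above 1 N and contact force between weight_a and pan_left above 1 N and value of joint beam below -0.05 rad and z of weight_b in the frame of pan_right below 0.07 m and horizontal distance between weight_b and pan_right below 0.045 m))), for 0.03 s.
3. it is pressed with at least 8 N against the back stop, flange on the bench between the rails, the lighter still on its pan (((contact force between weight_a and fixture above 8 N and (x of weight_a in the frame of fixture above 0.005 m and z of weight_a in the frame of fixture below 0.006 m) and (contact force between weight_b and pan_left above 1 N or contact force between weight_b and pan_right above 1 N)) or (contact force between weight_b and fixture above 8 N and (x of weight_b in the frame of fixture above 0.005 m and z of weight_b in the frame of fixture below 0.006 m) and (contact force between weight_a and pan_left above 1 N or contact force between weight_a and pan_right above 1 N)))), for 0.25 s.
At the end, for the whole second after the job is handed in: One counterweight (the heavier) stands upright (within 0.06 rad) on the bench between the rails, more than 5 mm beyond the fixture's origin and in contact with the stop pad (over 0.1 N); the other stands upright on a pan; both at rest and released (((contact force between weight_a and fixture above 0.1 N and (x of weight_a in the frame of fixture above 0.005 m and z of weight_a in the frame of fixture below 0.006 m) and (contact force between weight_b and pan_left above 1 N or contact force between weight_b and pan_right above 1 N) and (linear speed of weight_a below 0.02 m/s and angle between weight_a's own z axis and vertical below 0.06 rad) and (linear speed of weight_b below 0.02 m/s and angle between weight_b's own z axis and vertical below 0.06 rad)) or (contact force between weight_b and fixture above 0.1 N and (x of weight_b in the frame of fixture above 0.005 m and z of weight_b in the frame of fixture below 0.006 m) and (contact force between weight_a and pan_left above 1 N or contact force between weight_a and pan_right above 1 N) and (linear speed of weight_b below 0.02 m/s and angle between weight_b's own z axis and vertical below 0.06 rad) and (linear speed of weight_a below 0.02 m/s and angle between weight_a's own z axis and vertical below 0.06 rad)))); the robot touches nothing.
It fails at once if a counterweight is pressed against the fixture with 30 N or more (contact force between any of weight_a, weight_b and fixture above 30 N).
It fails at once if a counterweight held in the fingers is pressed on a pan with 40 N or more ((contact force between weight_a and pan_left above 40 N and contact force between the fingers and weight_a above 0.1 N) or (contact force between weight_a and pan_right above 40 N and contact force between the fingers and weight_a above 0.1 N) or (contact force between weight_b and pan_left above 40 N and contact force between the fingers and weight_b above 0.1 N) or (contact force between weight_b and pan_right above 40 N and contact force between the fingers and weight_b above 0.1 N)).
It fails at once if a counterweight is dropped (moves faster than 0.6 m/s, out of the fingers) ((linear speed of weight_a above 0.6 m/s and contact force between the fingers and weight_a below 0.1 N) or (linear speed of weight_b above 0.6 m/s and contact force between the fingers and weight_b below 0.1 N)).
It fails at once if a bystander is moved by more than 30 mm (distance of any of wrench, bearing, oil, tin, driver, bolt, offcut from where it was at the start of the episode above 0.03 m).
It also fails if it takes over 72 s, if anything falls off the work surface, if the arm or the gripper's body presses on something with over 40 N, if the wrist force passes 120 N, or if a joint passes its speed limit or range.

## Working session

There is one attempt and no reset: what is moved stays moved. The work goes in short steps, Python scripts to look and compute and a tool call to move; the robot and the scene stay as the last step left them, time stands still between calls to the robot, and variables do not carry over. Pictures are saved under pics/ and viewed, at most 10 in all, crops included, and the job is handed in when it is done.

Besides the shell and the picture viewer there is one more tool, called after "Emit:" as name(argument=value, ...) on one line, values as JSON. step_arm: Moves the arm, as the interface text tells. Its arguments: {"type":"object","properties":{"delta_pos":{"type":"array","items":{"type":"array","items":{"type":"number"}}},"turn":{"type":"array","items":{"type":"array","items":{"type":"number"}}},"fingers":{"type":"array","items":{"type":"number"}}},"required":["delta_pos","turn","fingers"]}

```bash
ls; mkdir -p pics
python3 - <<'E'
from workcell import *
import cv2
s=state(); print(s)
for n in("scene","top"):
    cv2.imwrite(f"pics/{n}0.png",grab_frame(n)[:,:,::-1]); print(n,camera_model(n))
E
```

```text
pics
{'time': 0.0, 'joint_positions': array([-1.27848709e+00,  5.28484110e-01,  1.43389766e+00,  4.52822574e-07,
        1.18137240e+00, -1.78486341e-01]), 'qvel': array([ 0.00079185, -0.00117797,  0.00104672, -0.00101901, -0.00139182,
        0.00091556]), 'tau': array([ 7.22333534e-04, -4.42354381e+01, -1.78026295e+01, -2.82129431e-04,
        8.48755793e-03, -1.58888326e-05]), 'ee_pos': array([ 0.28333614, -0.55633954,  0.24932401]), 'eef_rot': array([ 9.72421094e-01,  2.33229604e-01, -6.12651415e-05, -1.07901772e-03]), 'contact_force': array([ 0.09057404, -0.69484095,  0.00220571]), 'torque': array([0.02437836, 0.00845739, 0.04252044]), 'gripper_force': 0.0, 'gripper_width': 0.085625093311452}
scene {'fx': 489.7307553588379, 'fy': 489.7307553588379, 'cx': 320.1470289379168, 'cy': 242.02988778589574, 'distortion': array([-0.03446905,  0.        ,  0.        ,  0.        ,  0.        ]), 'cam_to_world': array([[-0.4826867 ,  0.51734865, -0.70665687,  1.44882878],
       [ 0.87554168,  0.30438345, -0.37520325,  0.45692138],
       [ 0.02098376, -0.79981316, -0.59988215,  0.79203403],
       [ 0.        ,  0.        ,  0.        ,  1.        ]])}
top {'fx': 604.5280582055267, 'fy': 604.5280582055267, 'cx': 316.85355881040255, 'cy': 241.97814862960234, 'distortion': array([0.01645158, 0.        , 0.        , 0.        , 0.        ]), 'cam_to_world': array([[-0.00293892, -0.9989232 ,  0.04630128,  0.51033431],
       [-0.99998331,  0.00316605,  0.00483295,  0.00194792],
       [-0.00497434, -0.0462863 , -0.99891583,  1.35563307],
       [ 0.        ,  0.        ,  0.        ,  1.        ]])}
```

View pics/scene0.png

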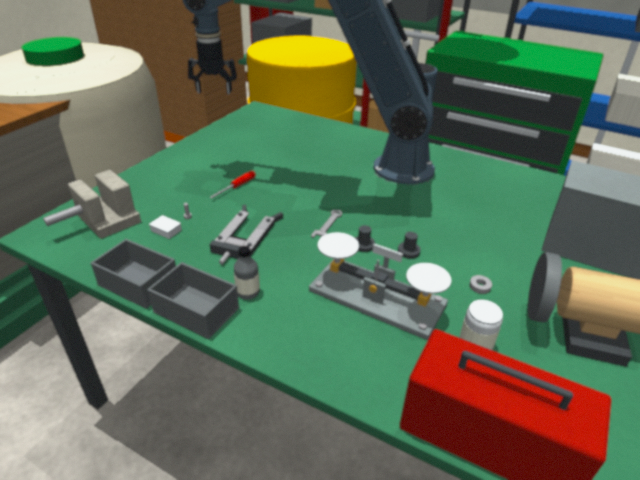

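View pics/top0.png

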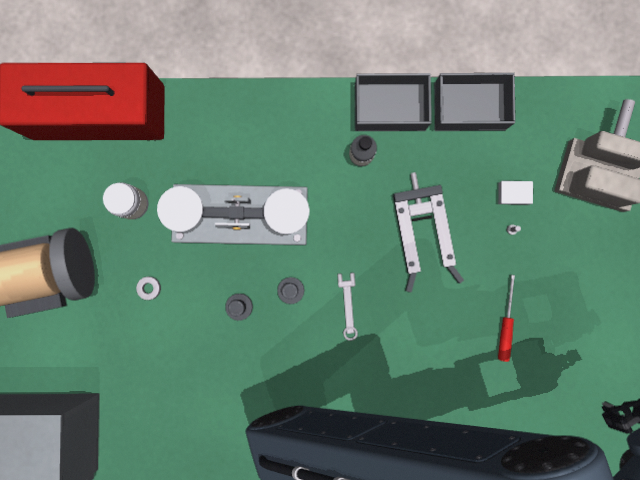

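The top view shows the weights at about (238,306) and (290,290), the pans at (181,209) and (286,211), and the fixture's mouth facing down the picture between (413,270) and (449,262).

```bash
cat > h.py <<'E'
import numpy as np, cv2
from workcell import *
def ray(m,px,z):
    """pixels -> world points on the plane z"""
    K=np.array([[m["fx"],0,m["cx"]],[0,m["fy"],m["cy"]],[0,0,1]])
    p=cv2.undistortPoints(np.float64(px).reshape(-1,1,2),K,m["distortion"]).reshape(-1,2)
    T=m["cam_to_world"]; d=np.c_[p,np.ones(len(p))]@T[:3,:3].T
    return T[:3,3]+d*((z-T[2,3])/d[:,2])[:,None]
def proj(m,X):
    K=np.array([[m["fx"],0,m["cx"]],[0,m["fy"],m["cy"]],[0,0,1]]); W=np.linalg.inv(m["cam_to_world"])
    return cv2.projectPoints(np.float64(X).reshape(-1,1,3),cv2.Rodrigues(W[:3,:3])[0],W[:3,3],K,m["distortion"])[0].reshape(-1,2)
def blobs(mask,lo=60,hi=1e9):
    c,_=cv2.findContours(mask.astype(np.uint8),cv2.RETR_EXTERNAL,cv2.CHAIN_APPROX_NONE)
    return [k for k in c if lo<cv2.contourArea(k)<hi]
E
python3 - <<'E'
from h import *
im=cv2.imread("pics/top0.png"); m=camera_model("top"); hsv=cv2.cvtColor(im,cv2.COLOR_BGR2HSV)
white=(hsv[...,2]>190)&(hsv[...,1]<40); white[:120]=0;white[360:]=0
for k in blobs(white):
    (c,r)=cv2.minEnclosingCircle(k); box=cv2.boxPoints(cv2.minAreaRect(k))
    print("white",np.round(c,1),round(r,1),cv2.contourArea(k),"box",np.round(ray(m,box,.022)[:,:2],4).tolist(), "pan",np.round(ray(m,[c],.115)[0],4))
ng=(hsv[...,1]<70); ng[:120]=0;ng[370:]=0
for k in blobs(ng,60,6000):
    (c,r)=cv2.minEnclosingCircle(k)
    M=cv2.moments(k); cc=[M['m10']/M['m00'],M['m01']/M['m00']]
    print("obj",np.round(cc,1),round(r,1),np.round(ray(m,[c],.0)[0],3))
a=im[265:335,200:330]; b=im[160:300,380:480]
cv2.imwrite("pics/c1.png",cv2.hconcat([cv2.resize(a,(520,560//2),interpolation=2),]) )
cv2.imwrite("pics/c2.png",cv2.resize(b,None,fx=4,fy=4,interpolation=2))
E
```

```text
white [147.4 287.8] 10.9 340.0 box [[0.494, 0.4047], [0.4938, 0.3585], [0.4499, 0.3581], [0.4501, 0.4042]] pan [0.4751 0.3551 0.115 ]
white [347.7 302.9] 29.2 286.5 box [[0.5014, -0.0402], [0.5013, -0.071], [0.3744, -0.0702], [0.3744, -0.0396]] pan [ 0.443  -0.0547  0.115 ]
white [408.  236.5] 35.6 608.5 box [[0.6582, -0.1652], [0.6629, -0.19], [0.5091, -0.218], [0.5044, -0.1935]] pan [ 0.5785 -0.1792  0.115 ]
white [436.  231.5] 37.2 839.5 box [[0.6626, -0.193], [0.6772, -0.2671], [0.5232, -0.2958], [0.5087, -0.2221]] pan [ 0.5886 -0.2367  0.115 ]
white [287.  209.8] 23.7 1563.0 box [[0.6924, 0.1253], [0.692, 0.0277], [0.5921, 0.0279], [0.5924, 0.1252]] pan [0.6343 0.0692 0.115 ]
white [179.5 208.5] 22.8 1543.5 box [[0.6976, 0.3626], [0.6973, 0.2651], [0.5995, 0.2645], [0.5998, 0.3617]] pan [0.6378 0.2907 0.115 ]
white [118. 198.] 15.7 717.0 box [[0.7046, 0.4822], [0.7044, 0.4158], [0.6376, 0.4151], [0.6378, 0.4814]] pan [0.6599 0.4175 0.115 ]
white [517.  191.5] 18.3 629.5 box [[0.7059, -0.4015], [0.7055, -0.4675], [0.659, -0.4666], [0.6592, -0.4007]] pan [ 0.6704 -0.4037  0.115 ]

[... 254 characters left out ...]
pan [ 0.7614 -0.6171  0.115 ]
obj [238.5 306.6] 13.7 [0.429 0.184 0.   ]
obj [290.3 290.1] 13.5 [0.465 0.068 0.   ]
obj [147.9 287.8] 12.4 [0.471 0.387 0.   ]
obj [510.3 295.8] 21.3 [ 0.451 -0.423  0.   ]
obj [348.1 306.4] 34.3 [ 0.43  -0.059  0.   ]
obj [  8.7 272.7] 11.9 [0.507 0.693 0.   ]
obj [ 59.4 270.5] 55.8 [0.503 0.622 0.   ]
obj [513.1 228.9] 7.0 [ 0.601 -0.432  0.   ]
obj [125.  200.5] 23.4 [0.667 0.44  0.   ]
obj [515.1 192.4] 20.2 [ 0.684 -0.437  0.   ]
obj [423.3 225.5] 61.5 [ 0.594 -0.234  0.   ]
obj [362.4 150.1] 15.8 [ 0.781 -0.094  0.   ]
obj [602.4 169.3] 53.4 [ 0.743 -0.63   0.   ]
obj [472.5 124.9] 40.3 [ 0.838 -0.347  0.   ]
obj [391.7 124.9] 38.3 [ 0.837 -0.164  0.   ]
```

View pics/c2.png

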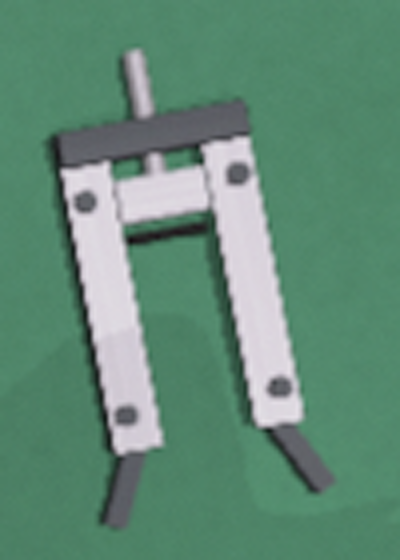

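The crop shows the rails and slot: the inner edges run (110,163)->(160,445) and (205,143)->(255,426), and the rail mouth-ends are at (115,453) and (302,418).

```bash
cat >> h.py <<'E'
def rel(target,yaw=None,s=None):
    """tool-axes shift in cm (and turn about tool z, deg) from the measured pose to a world target, tool down"""
    from scipy.spatial.transform import Rotation as R
    s=s or state(); r=R.from_quat(s["eef_rot"]); d=r.inv().apply(np.array(target)-s["ee_pos"])*100
    if yaw is None: return np.round(d,2)
    c,q=np.cos(yaw),np.sin(yaw)
    T=R.from_matrix([[c,q,0],[q,-c,0],[0,0,-1]])
    return np.round(d,2),np.round((r.inv()*T).as_rotvec(degrees=True),1)
E
python3 - <<'E'
from h import *
m=camera_model("top")
pts=np.float64([[110,163],[160,445],[205,143],[255,426],[115,453],[302,418]])/4+[380,160]-.4
P=ray(m,pts,.022)[:,:2]; print(P.round(4).tolist())
d=(P[0]-P[1]); d2=P[2]-P[3]; print([np.degrees(np.arctan2(*v[::-1])) for v in(d,d2)])
u=d/np.linalg.norm(d)+d2/np.linalg.norm(d2);u/=np.linalg.norm(u)
print("slot",abs(np.cross(u,P[1]-P[3])),"ang",np.degrees(np.arctan2(u[1],u[0])))
mid=(P[4]+P[5])/2; O=mid+.05*u; print("origin",O,"mouth",O-.125*u)
yaw=np.arctan2(u[1],u[0]); print(rel([.447,.126,.25],yaw))
for c in([238.5,306.6],[290.3,290.1]): print(ray(m,[c],.02))
E
```

```text
[[0.6637, -0.1916], [0.5078, -0.2175], [0.6746, -0.2442], [0.5181, -0.2698], [0.5035, -0.1928], [0.5225, -0.2956]]
[np.float64(9.446731716414403), np.float64(9.304432048096238)]
slot 0.05325752199893678 ang 9.375581882255322
origin [ 0.56231208 -0.23605319] mouth [ 0.43898187 -0.25641637]
(array([ 45.54, -53.39,   0.06]), array([-0.1, -0. , 17.6]))
[[0.43038709 0.18130754 0.02      ]]
[[0.46626256 0.06724203 0.02      ]]<stdin>:7: DeprecationWarning: Arrays of 2-dimensional vectors are deprecated. Use arrays of 3-dimensional vectors instead. (deprecated in NumPy 2.0)
```

Emit:
step_arm(delta_pos=[[45.5, -53.4, 0], [45.5, -53.4, 0], [45.5, -53.4, 0], [45.5, -53.4, 0], [45.5, -53.4, 0], [45.5, -53.4, 0], [45.5, -53.4, 0], [45.5, -53.4, 0]], turn=[[0, 0, 10], [0, 0, 17.6], [0, 0, 17.6], [0, 0, 17.6], [0, 0, 17.6], [0, 0, 17.6], [0, 0, 17.6], [0, 0, 17.6]], fingers=[0, 0, 0, 0, 0, 0, 0, 0])

```text
time: 1.1
ee_pos: [0.4, -0.0689, 0.2504]
eef_rot: [0.997, 0.081, 0.0, 0.0]
contact_force: [1.2, -1.1, 1.4]
gripper_width: 0.0856
gripper_force: 0.0
```

Run:
```python
from h import *
print(state()["ee_pos"],rel([.437,.126,.25],np.radians(9.4)))
```

```text
[ 0.40002761 -0.06886786  0.25035687] (array([  6.81, -18.63,   0.03]), array([ 0. , -0. , -0.1]))
```

Emit:
step_arm(delta_pos=[[6.8, -18.6, 0], [6.8, -18.6, 0], [6.8, -18.6, 0], [6.8, -18.6, 0], [6.8, -18.6, 0]], turn=[[0, 0, 0], [0, 0, 0], [0, 0, 0], [0, 0, 0], [0, 0, 0]], fingers=[0, 0, 0, 0, 0])

```text
time: 1.72
ee_pos: [0.4363, 0.1241, 0.25]
eef_rot: [0.997, 0.083, -0.0, 0.0]
contact_force: [0.1, -0.1, -1.1]
gripper_width: 0.0851
gripper_force: 0.0
```

Run:
```python
from h import *
print(state()["ee_pos"]); m=camera_model("wrist"); np.save("m1.npy",m,allow_pickle=True); im=grab_frame("wrist")[:,:,::-1]; cv2.imwrite("pics/w1.png",im); print(m)
g=cv2.cvtColor(im,cv2.COLOR_BGR2HSV)
for k in blobs((g[...,1]<90)&(g[...,2]<110),300):
    (c,r)=cv2.minEnclosingCircle(k); M=cv2.moments(k); print(np.round(c),round(r),cv2.contourArea(k),ray(m,[c],.03)[0].round(3))
```

```text
[0.43630492 0.12414728 0.25000718]
{'fx': 414.2742453278933, 'fy': 414.2742453278933, 'cx': 323.1959883504699, 'cy': 238.58964857946387, 'distortion': array([-0.03192657,  0.        ,  0.        ,  0.        ,  0.        ]), 'cam_to_world': array([[ 1.64895674e-01, -9.49908856e-01, -2.65485558e-01,
         5.03454197e-01],
       [-9.86310825e-01, -1.58642860e-01, -4.49822215e-02,
         1.35896059e-01],
       [ 6.11622352e-04,  2.69268653e-01, -9.63064909e-01,
         3.73098284e-01],
       [ 0.00000000e+00,  0.00000000e+00,  0.00000000e+00,
         1.00000000e+00]])}
[320. 428.] 323 58766.0 [0.215 0.091 0.03 ]
[260. 198.] 35 3553.5 [0.435 0.178 0.03 ]
[395. 180.] 35 2413.5 [0.469 0.069 0.03 ]
[ 42. 112.] 32 487.5 [0.476 0.361 0.03 ]
[414.  12.] 18 636.0 [0.595 0.081 0.03 ]
[385.   7.] 17 368.5 [0.594 0.104 0.03 ]
[296.  32.] 170 1059.0 [0.566 0.168 0.03 ]
```

View pics/w1.png

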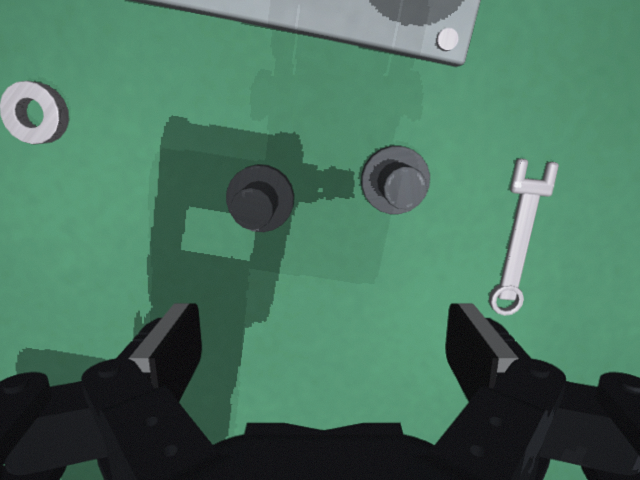

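The wrist view shows the flange circles at (260,198) and (395,180), radius about 34 px, with the bosses leaning toward the gripper.

Run:
```python
from h import *
m=np.load("m1.npy",allow_pickle=True).item()
c=ray(m,[[260,198],[395.5,180]],.012); print(c)
for b in c: print(proj(m,b+[0,0,.044]), rel([b[0],b[1],.16]),rel([b[0],b[1],.045]))
```

```text
[[0.43138609 0.18012035 0.012     ]
 [0.466627   0.06558436 0.012     ]]
[[251.73713392 207.87152384]] [ 0.46 -5.69  9.  ] [ 0.47 -5.7  20.5 ]
[[405.14983314 187.60095481]] [2.07 6.18 9.  ] [ 2.08  6.17 20.5 ]
```

Emit:
step_arm(delta_pos=[[0.4, -5.7, 4], [0.4, -5.7, 10], [0.4, -5.7, 16], [0.4, -5.7, 20.4], [0.4, -5.7, 20.4], [0.4, -5.7, 20.4], [0.4, -5.7, 20.4], [0.4, -5.7, 20.4]], turn=[[0, 0, 0], [0, 0, 0], [0, 0, 0], [0, 0, 0], [0, 0, 0], [0, 0, 0], [0, 0, 0], [0, 0, 0]], fingers=[0, 0, 0, 0, 0, 1, 1, 1])

```text
time: 2.78
ee_pos: [0.4326, 0.1808, 0.0483]
eef_rot: [0.997, 0.082, 0.002, -0.0]
contact_force: [-3.1, -3.5, 25.5]
gripper_width: 0.033
gripper_force: 58.1
```

Emit:
step_arm(delta_pos=[[0, 0, 0], [0, 0, 0], [0, 0, 0], [0, 0, 0]], turn=[[0, 0, 0], [0, 0, 0], [0, 0, 0], [0, 0, 0]], fingers=[1, 1, 1, 1])

```text
time: 3.28
ee_pos: [0.4326, 0.1807, 0.0485]
eef_rot: [0.997, 0.082, 0.002, 0.0]
contact_force: [-0.8, -2.6, 9.4]
gripper_width: 0.0328
gripper_force: 58.8
```

Emit:
step_arm(delta_pos=[[0, 0, -5], [0, 0, -11], [0, 0, -17], [0, 0, -17], [0, 0, -17], [0, 0, -17]], turn=[[0, 0, 0], [0, 0, 0], [0, 0, 0], [0, 0, 0], [0, 0, 0], [0, 0, 0]], fingers=[1, 1, 1, 1, 1, 1])

```text
time: 4.03
ee_pos: [0.4295, 0.1805, 0.2145]
eef_rot: [0.997, 0.082, -0.002, 0.0]
contact_force: [-0.1, 0.4, -4.6]
gripper_width: 0.0329
gripper_force: 62.8
```

Run:
```python
from h import *
s=state();print(s["ee_pos"],s["contact_force"])
m=camera_model("wrist"); im=grab_frame("wrist")[:,:,::-1]; cv2.imwrite("pics/w2.png",im)
for p in([.6378,.2907],[.6343,.0692]): print(rel([*p,.215],np.radians(9.4)))
```

```text
[0.42949511 0.18049663 0.21453542] [-0.06083694  0.44429254 -4.62056356]
(array([22.31, -7.48, -0.16]), array([-0. ,  0.3, -0. ]))
(array([18.36, 14.31, -0.14]), array([-0. ,  0.3, -0. ]))
```

View pics/w2.png

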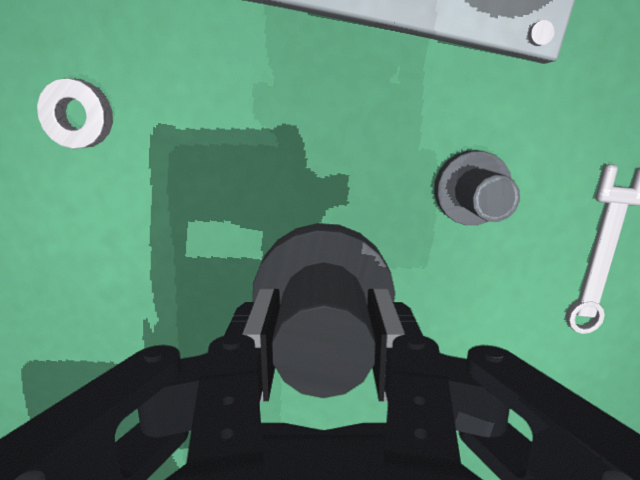

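The weight hangs upright between the pads and is centred in the grip. Next comes the left pan.

Emit:
step_arm(delta_pos=[[5, -1.7, 0], [10, -3.4, 0], [15, -5, 0], [20, -6.7, 0], [22.2, -7.3, 0], [22.2, -7.3, 0], [22.2, -7.3, 0]], turn=[[0, 0, 0], [0, 0, 0], [0, 0, 0], [0, 0, 0], [0, 0, 0], [0, 0, 0], [0, 0, 0]], fingers=[1, 1, 1, 1, 1, 1, 1])

```text
time: 4.95
ee_pos: [0.6366, 0.2883, 0.2138]
eef_rot: [0.997, 0.082, -0.003, 0.001]
contact_force: [-1.1, -0.1, -4.6]
gripper_width: 0.0324
gripper_force: 62.8
```

Emit:
step_arm(delta_pos=[[0, 0, 1], [0, 0, 2], [0, 0, 3], [0, 0, 3.3], [0, 0, 3.6], [0, 0, 3.9], [0, 0, 3.9], [0, 0, 3.9]], turn=[[0, 0, 0], [0, 0, 0], [0, 0, 0], [0, 0, 0], [0, 0, 0], [0, 0, 0], [0, 0, 0], [0, 0, 0]], fingers=[1, 1, 1, 1, 1, 1, 1, 1])

```text
time: 5.95
ee_pos: [0.6386, 0.289, 0.1776]
eef_rot: [0.997, 0.082, 0.0, -0.0]
contact_force: [0.1, 0.3, -4.9]
gripper_width: 0.0326
gripper_force: 62.8
```

Run:
```python
from h import *
s=state();print(s["ee_pos"],s["contact_force"],rel([.637,.289,.155]))
t=camera_model("top"); im=grab_frame("scene")[:,:,::-1]; im=im[190:330,290:470]; cv2.imwrite("pics/s3.png",cv2.resize(im,None,fx=4,fy=4,interpolation=2))
```

```text
[0.63864571 0.28900991 0.17756147] [ 0.12816763  0.29226887 -4.89772517] [-0.16 -0.03  2.26]
```

View pics/s3.png

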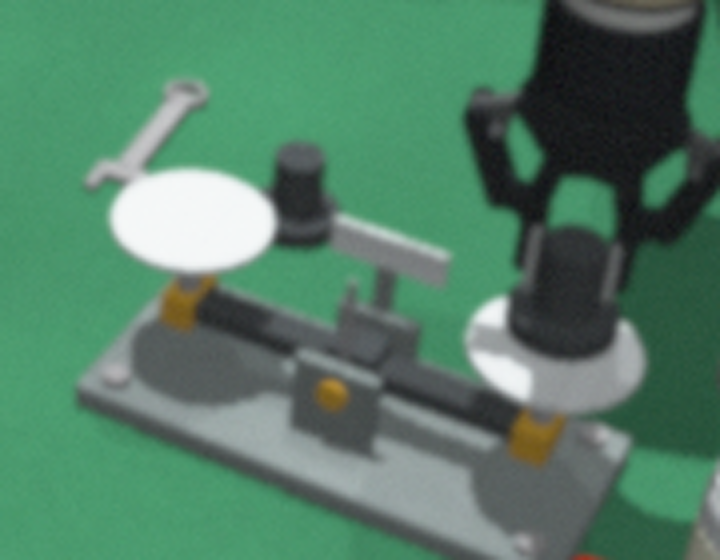

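The weight hovers over the middle of the left pan, boss at about (575,290) in the crop. I'll lower it in small steps.

Emit:
step_arm(delta_pos=[[0, 0, 0.2], [0, 0, 0.4], [0, 0, 0.6], [0, 0, 0.8], [0, 0, 1.0], [0, 0, 1.0], [0, 0, 1.0]], turn=[[0, 0, 0], [0, 0, 0], [0, 0, 0], [0, 0, 0], [0, 0, 0], [0, 0, 0], [0, 0, 0]], fingers=[1, 1, 1, 1, 1, 1, 1])

```text
time: 6.88
ee_pos: [0.6385, 0.289, 0.1674]
eef_rot: [0.997, 0.082, 0.0, -0.0]
contact_force: [-0.3, 0.4, -4.5]
gripper_width: 0.0325
gripper_force: 62.8
```

Emit:
step_arm(delta_pos=[[0, 0, 0.2], [0, 0, 0.4], [0, 0, 0.6], [0, 0, 0.7], [0, 0, 0.8], [0, 0, 0.8], [0, 0, 0.8]], turn=[[0, 0, 0], [0, 0, 0], [0, 0, 0], [0, 0, 0], [0, 0, 0], [0, 0, 0], [0, 0, 0]], fingers=[1, 1, 1, 1, 1, 1, 1])

```text
time: 7.75
ee_pos: [0.6385, 0.289, 0.1593]
eef_rot: [0.997, 0.082, -0.0, -0.0]
contact_force: [-0.1, 1.1, -5.1]
gripper_width: 0.0325
gripper_force: 62.8
```

Emit:
step_arm(delta_pos=[[0, 0, 0.1], [0, 0, 0.2], [0, 0, 0.3], [0, 0, 0.3], [0, 0, 0.3]], turn=[[0, 0, 0], [0, 0, 0], [0, 0, 0], [0, 0, 0], [0, 0, 0]], fingers=[1, 1, 1, 1, 1])

```text
time: 8.38
ee_pos: [0.6385, 0.289, 0.1563]
eef_rot: [0.997, 0.082, -0.0, -0.0]
contact_force: [-0.5, 0.0, -4.9]
gripper_width: 0.0324
gripper_force: 62.9
```

Emit:
step_arm(delta_pos=[[0, 0, 0.1], [0, 0, 0.2], [0, 0, 0.2], [0, 0, 0.2]], turn=[[0, 0, 0], [0, 0, 0], [0, 0, 0], [0, 0, 0]], fingers=[1, 1, 1, 1])

```text
time: 8.88
ee_pos: [0.6385, 0.289, 0.1549]
eef_rot: [0.997, 0.082, 0.0, 0.0]
contact_force: [-1.7, -0.1, 0.2]
gripper_width: 0.0324
gripper_force: 63.2
```

Emit:
step_arm(delta_pos=[[0, 0, 0], [0, 0, 0], [0, 0, 0], [0, 0, 0], [0, 0, -4], [0, 0, -10], [0, 0, -10]], turn=[[0, 0, 0], [0, 0, 0], [0, 0, 0], [0, 0, 0], [0, 0, 0], [0, 0, 0], [0, 0, 0]], fingers=[0, 0, 0, 0, 0, 0, 0])

```text
time: 9.75
ee_pos: [0.642, 0.29, 0.2612]
eef_rot: [0.997, 0.082, 0.007, -0.001]
contact_force: [0.5, -1.3, 0.4]
gripper_width: 0.0856
gripper_force: 0.0
```

Run:
```python
from h import *
s=state();print(s["ee_pos"],s["contact_force"],s["gripper_width"],rel([.4664,.0664,.25],np.radians(9.4)))
```

```text
[0.64202236 0.29002209 0.26121484] [ 0.53984566 -1.33873355  0.37999321] 0.08555718344222235 (array([-20.99,  19.2 ,   0.81]), array([-0.1, -0.8, -0. ]))
```

Emit:
step_arm(delta_pos=[[-5, 4.6, 0], [-10, 9.2, 0], [-15, 13.8, 0], [-20, 18.4, 0], [-20.8, 19.2, 0], [-20.8, 19.2, 0], [-20.8, 19.2, 0], [-20.8, 19.2, 0]], turn=[[0, 0, 0], [0, 0, 0], [0, 0, 0], [0, 0, 0], [0, 0, 0], [0, 0, 0], [0, 0, 0], [0, 0, 0]], fingers=[0, 0, 0, 0, 0, 0, 0, 0])

```text
time: 10.75
ee_pos: [0.4655, 0.0664, 0.2542]
eef_rot: [0.997, 0.082, 0.0, -0.0]
contact_force: [0.6, 0.2, -0.1]
gripper_width: 0.0854
gripper_force: 0.0
```

Run:
```python
from h import *
s=state();print(s["ee_pos"],s["contact_force"],s["gripper_width"],rel([.4664,.0664,.046],np.radians(9.4)))
```

```text
[0.46548453 0.06640684 0.25419464] [ 0.56490195  0.20877291 -0.08218538] 0.08543371182169177 (array([8.000e-02, 2.000e-02, 2.082e+01]), array([-0., -0.,  0.]))
```

Emit:
step_arm(delta_pos=[[0.1, 0, 6], [0.1, 0, 12], [0.1, 0, 17], [0.1, 0, 20.8], [0.1, 0, 20.8], [0.1, 0, 20.8], [0.1, 0, 20.8], [0.1, 0, 20.8]], turn=[[0, 0, 0], [0, 0, 0], [0, 0, 0], [0, 0, 0], [0, 0, 0], [0, 0, 0], [0, 0, 0], [0, 0, 0]], fingers=[0.5, 0.5, 0.5, 0.5, 0.5, 0.5, 0.5, 0.5])

```text
time: 11.75
ee_pos: [0.4665, 0.0658, 0.0478]
eef_rot: [0.997, 0.082, 0.002, 0.0]
contact_force: [-1.2, -0.6, 1.2]
gripper_width: 0.0427
gripper_force: 0.0
```

Emit:
step_arm(delta_pos=[[0, 0, 0], [0, 0, 0]], turn=[[0, 0, 0], [0, 0, 0]], fingers=[0.62, 0.7])

```text
time: 12.0
ee_pos: [0.4663, 0.0657, 0.0478]
eef_rot: [0.997, 0.082, 0.001, 0.0]
contact_force: [-0.8, -1.0, 8.5]
gripper_width: 0.0322
gripper_force: 58.7
```

Emit:
step_arm(delta_pos=[[0, 0, 0], [0, 0, 0], [0, 0, 0]], turn=[[0, 0, 0], [0, 0, 0], [0, 0, 0]], fingers=[1, 1, 1])

```text
time: 12.38
ee_pos: [0.4663, 0.0657, 0.0478]
eef_rot: [0.997, 0.082, 0.001, 0.0]
contact_force: [-0.8, -0.4, 9.4]
gripper_width: 0.0323
gripper_force: 58.7
```

Emit:
step_arm(delta_pos=[[0, 0, -5], [0, 0, -11], [0, 0, -17], [0, 0, -17], [0, 0, -17], [0, 0, -17]], turn=[[0, 0, 0], [0, 0, 0], [0, 0, 0], [0, 0, 0], [0, 0, 0], [0, 0, 0]], fingers=[1, 1, 1, 1, 1, 1])

```text
time: 13.12
ee_pos: [0.4638, 0.0659, 0.2144]
eef_rot: [0.997, 0.082, -0.003, -0.0]
contact_force: [0.1, -0.5, -3.5]
gripper_width: 0.0322
gripper_force: 61.5
```

Run:
```python
from h import *
s=state();print(s["ee_pos"],s["contact_force"],s["gripper_width"],rel([.6345,.0698,.185],np.radians(9.4)))
```

```text
[0.46375507 0.06592044 0.2143982 ] [ 0.11554369 -0.52670525 -3.52094849] 0.03223269314820489 (array([16.92,  2.4 ,  2.85]), array([-0.1,  0.3, -0. ]))
```

Emit:
step_arm(delta_pos=[[5, 0.7, 0], [10, 1.4, 0], [15, 2.1, 0], [16.7, 2.4, 0], [16.7, 2.4, 0.5], [16.7, 2.4, 1.5], [16.7, 2.4, 2.5], [16.7, 2.4, 2.9]], turn=[[0, 0, 0], [0, 0, 0], [0, 0, 0], [0, 0, 0], [0, 0, 0], [0, 0, 0], [0, 0, 0], [0, 0, 0]], fingers=[1, 1, 1, 1, 1, 1, 1, 1])

```text
time: 14.12
ee_pos: [0.6327, 0.0695, 0.186]
eef_rot: [0.997, 0.082, -0.001, -0.0]
contact_force: [-0.7, -0.0, -4.3]
gripper_width: 0.0324
gripper_force: 61.5
```

Emit:
step_arm(delta_pos=[[0, 0, 0.2], [0, 0, 0.4], [0, 0, 0.6], [0, 0, 0.8], [0, 0, 0.8], [0, 0, 0.8]], turn=[[0, 0, 0], [0, 0, 0], [0, 0, 0], [0, 0, 0], [0, 0, 0], [0, 0, 0]], fingers=[1, 1, 1, 1, 1, 1])

```text
time: 14.88
ee_pos: [0.6342, 0.0694, 0.1794]
eef_rot: [0.997, 0.082, 0.0, 0.0]
contact_force: [-0.8, 1.1, -3.7]
gripper_width: 0.0321
gripper_force: 61.5
```

Emit:
step_arm(delta_pos=[[0, 0, 0.2], [0, 0, 0.4], [0, 0, 0.6], [0, 0, 0.6], [0, 0, 0.6]], turn=[[0, 0, 0], [0, 0, 0], [0, 0, 0], [0, 0, 0], [0, 0, 0]], fingers=[1, 1, 1, 1, 1])

```text
time: 15.5
ee_pos: [0.6342, 0.0693, 0.1733]
eef_rot: [0.997, 0.082, 0.0, -0.0]
contact_force: [0.3, 0.5, -3.7]
gripper_width: 0.0324
gripper_force: 61.5
```

Emit:
step_arm(delta_pos=[[0, 0, 0.1], [0, 0, 0.1], [0, 0, 0.1]], turn=[[0, 0, 0], [0, 0, 0], [0, 0, 0]], fingers=[1, 1, 1])

```text
time: 15.88
ee_pos: [0.6342, 0.0694, 0.1724]
eef_rot: [0.997, 0.082, 0.0, 0.0]
contact_force: [0.3, 0.4, -3.0]
gripper_width: 0.0321
gripper_force: 61.5
```

Emit:
step_arm(delta_pos=[[0, 0, 0.1], [0, 0, 0.1], [0, 0, 0.1]], turn=[[0, 0, 0], [0, 0, 0], [0, 0, 0]], fingers=[1, 1, 1])

```text
time: 16.25
ee_pos: [0.6343, 0.0693, 0.1717]
eef_rot: [0.997, 0.082, 0.0, 0.0]
contact_force: [-1.0, -0.2, -0.3]
gripper_width: 0.0326
gripper_force: 61.8
```

Emit:
step_arm(delta_pos=[[0, 0, 0], [0, 0, 0], [0, 0, 0], [0, 0, 0], [0, 0, -4], [0, 0, -8], [0, 0, -8], [0, 0, -8]], turn=[[0, 0, 0], [0, 0, 0], [0, 0, 0], [0, 0, 0], [0, 0, 0], [0, 0, 0], [0, 0, 0], [0, 0, 0]], fingers=[0, 0, 0, 0, 0, 0, 0, 0])

```text
time: 17.25
ee_pos: [0.6336, 0.0694, 0.2508]
eef_rot: [0.997, 0.082, -0.001, -0.0]
contact_force: [0.6, -0.0, 0.1]
gripper_width: 0.0855
gripper_force: 0.0
```

Run:
```python
from h import *
s=state();print(s["ee_pos"],s["contact_force"],s["gripper_width"],rel([.52,.1,.25],np.radians(9.4)))
```

```text
[0.63360956 0.06937035 0.25082555] [ 0.63960471 -0.00917637  0.12508925] 0.08550604009455205 (array([-10.71,  -4.87,   0.1 ]), array([-0. ,  0.1, -0. ]))
```

Emit:
step_arm(delta_pos=[[-4, 5.5, -1], [-8, 11, -1], [-12, 16.5, -1], [-16, 22, -1], [-19.7, 27.2, -1], [-19.7, 27.2, -1], [-19.7, 27.2, -1], [-19.7, 27.2, -1]], turn=[[0, 0, 0], [0, 0, 0], [0, 0, 0], [0, 0, 0], [0, 0, 0], [0, 0, 0], [0, 0, 0], [0, 0, 0]], fingers=[0, 0, 0, 0, 0, 0, 0, 0])

```text
time: 18.25
ee_pos: [0.4839, -0.2301, 0.2603]
eef_rot: [0.997, 0.082, -0.001, -0.001]
contact_force: [0.1, 0.0, -0.6]
gripper_width: 0.0852
gripper_force: 0.0
```

Emit:
step_arm(delta_pos=[[0, 0, 0], [0, 0, 0]], turn=[[0, 0, 0], [0, 0, 0]], fingers=[0, 0])

```text
time: 18.5
ee_pos: [0.4846, -0.23, 0.2612]
eef_rot: [0.997, 0.083, -0.0, -0.0]
contact_force: [0.1, -0.6, -0.2]
gripper_width: 0.0851
gripper_force: 0.0
```

Run:
```python
from h import *
print(state()["ee_pos"]); m=camera_model("wrist"); np.save("m4.npy",m,allow_pickle=True); im=grab_frame("wrist")[:,:,::-1]; cv2.imwrite("pics/w4.png",im)
sc=grab_frame("scene")[190:330,290:470,::-1]; cv2.imwrite("pics/s4.png",sc); t=grab_frame("top")[:,:,::-1]; cv2.imwrite("pics/t4.png",t)
a=cv2.resize(im,(480,360),interpolation=cv2.INTER_AREA)
b=cv2.resize(sc,(320,249)); b=cv2.copyMakeBorder(b,0,111,0,0,cv2.BORDER_CONSTANT); cv2.imwrite("pics/v4.png",cv2.hconcat([a,b]))
```

```text
[ 0.48456118 -0.23004883  0.261202  ]
```

View pics/v4.png

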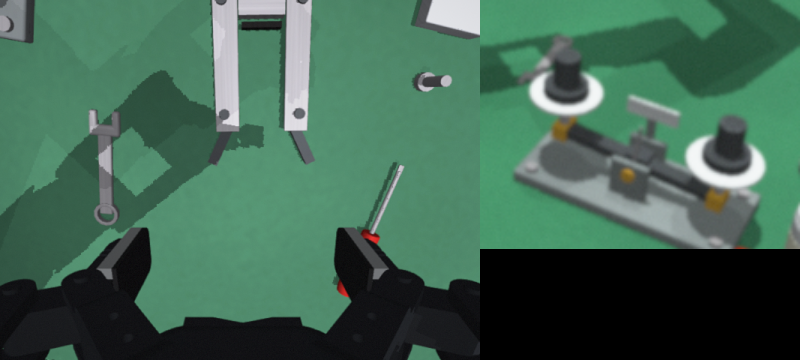

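The wrist view shows the rails with inner edges near columns 238 and 286 of the 480-wide picture, and rail ends near rows 131/130. The scene crop shows both weights standing on opposite pans.

Run:
```python
from h import *
m=np.load("m4.npy",allow_pickle=True).item(); im=cv2.imread("pics/w4.png"); g=cv2.cvtColor(im,cv2.COLOR_BGR2HSV)
w=(g[...,1]<45)&(g[...,2]>120)
L=[];R_=[]
for r in range(50,165,3):
    c=np.where(w[r,260:440])[0]+260
    if len(c)<20: continue
    gap=np.diff(c); i=gap.argmax()
    if gap[i]>40: L.append((c[i]+.5,r));R_.append((c[i+1]-.5,r)) 
L=ray(m,L,.022)[:,:2];Rr=ray(m,R_,.022)[:,:2]
fl=np.polyfit(L[:,0],L[:,1],1);fr=np.polyfit(Rr[:,0],Rr[:,1],1)
print("res",np.std(L[:,1]-np.polyval(fl,L[:,0])),np.std(Rr[:,1]-np.polyval(fr,Rr[:,0])))
print("ang",np.degrees(np.arctan([fl[0],fr[0]])))
for x in(.43,.5131,.5623,.6): 
    print(x,"centre y",(np.polyval(fl,x)+np.polyval(fr,x))/2,"slot",(np.polyval(fl,x)-np.polyval(fr,x))*np.cos(np.radians(9.4)))
for k in blobs(w,1500):
    b=k[:,0]; q=b[b[:,1].argsort()[-6:]]; print("lowest",q.tolist(),ray(m,q.mean(0)[None],.022).round(4)[0,:2])
sm=camera_model("scene"); sc=cv2.imread("pics/s4.png"); h=cv2.cvtColor(sc,cv2.COLOR_BGR2HSV)
for n,p in(("L",(.6375,.289)),("R",(.634,.069))):
  for z in(.106,.124): print(n,z,"boss top px",((proj(sm,[*p,z+.056])[0]-[290,190])).round(1),"flange base px",(proj(sm,[*p,z])[0]-[290,190]).round(1))
for k in blobs(h[...,2]<75,60): print("dark",cv2.boundingRect(k),k[k[:,0,1].argmin()][0])
for k in blobs((h[...,2]>200)&(h[...,1]<40),60): print("white",cv2.boundingRect(k))
```

```text
res 0.00024284232596797888 0.00022643008772243667
ang [10.25480672 10.09976446]
0.43 centre y -0.2620881042324659 slot 0.05138520198379319
0.5131 centre y -0.24717003444822672 slot 0.05161420062471335
0.5623 centre y -0.2383376754423956 slot 0.051749781047496404
0.6 centre y -0.23156979059443147 slot 0.05185367092430378
lowest [[634, 45], [639, 45], [636, 46], [637, 46], [638, 46], [639, 46]] [ 0.6571 -0.4628]
lowest [[386, 174], [387, 174], [403, 174], [402, 174], [406, 174], [405, 174]] [ 0.5204 -0.2899]
lowest [[290, 174], [289, 174], [293, 174], [294, 174], [291, 174], [292, 174]] [ 0.5051 -0.1982]
L 0.106 boss top px [141.7  68. ] flange base px [137.5  88.3]
L 0.124 boss top px [143.   61.1] flange base px [138.8  81.9]
R 0.106 boss top px [48.2 36.1] flange base px [47.1 56. ]
R 0.124 boss top px [48.5 29.5] flange base px [47.5 49.7]
dark (95, 95, 34, 18) [97 95]
dark (131, 71, 18, 20) [135  71]
dark (49, 70, 26, 18) [52 70]
dark (41, 33, 17, 19) [42 33]
white (116, 77, 44, 29)
white (28, 42, 41, 22)
```

Emit:
step_arm(delta_pos=[[2.7, -5.5, 0], [5.4, -11.1, 0], [8.1, -16.6, 0], [10.8, -22.2, 0], [13.5, -27.7, 0], [16.2, -33.3, 0], [18.9, -38.8, 0], [21.6, -44.4, 0]], turn=[[0, 0, -0.6], [0, 0, -0.6], [0, 0, -0.6], [0, 0, -0.6], [0, 0, -0.6], [0, 0, -0.6], [0, 0, -0.6], [0, 0, -0.6]], fingers=[0.3, 0.3, 0.3, 0.3, 0.3, 0.3, 0.3, 0.3])

```text
time: 19.65
ee_pos: [0.6253, 0.2444, 0.2614]
eef_rot: [0.996, 0.087, 0.0, 0.0]
contact_force: [0.1, -0.3, -0.7]
gripper_width: 0.0601
gripper_force: 0.0
```

Emit:
step_arm(delta_pos=[[2.1, -4.3, 0], [2.1, -4.3, 0], [2.1, -4.3, 0], [2.1, -4.3, 0]], turn=[[0, 0, 0], [0, 0, 0], [0, 0, 0], [0, 0, 0]], fingers=[0.3, 0.3, 0.3, 0.3])

```text
time: 20.15
ee_pos: [0.638, 0.2866, 0.2614]
eef_rot: [0.996, 0.086, -0.0, 0.0]
contact_force: [0.1, -0.0, -0.5]
gripper_width: 0.0599
gripper_force: 0.0
```

Run:
```python
from h import *
s=state();print(s["ee_pos"],s["contact_force"],s["gripper_width"],rel([.6385,.289,.157],np.radians(10)))
```

```text
[0.63796437 0.28663132 0.26138118] [ 0.0681645  -0.01277839 -0.49697589] 0.05986611327590579 (array([ 0.1 , -0.23, 10.44]), array([ 0. ,  0. , -0.1]))
```

Emit:
step_arm(delta_pos=[[0.1, -0.2, 2], [0.1, -0.2, 5], [0.1, -0.2, 8], [0.1, -0.2, 10], [0.1, -0.2, 10.4], [0.1, -0.2, 10.4], [0.1, -0.2, 10.4], [0.1, -0.2, 10.4]], turn=[[0, 0, 0], [0, 0, 0], [0, 0, 0], [0, 0, 0], [0, 0, 0], [0, 0, 0], [0, 0, 0], [0, 0, 0]], fingers=[0.3, 0.3, 0.3, 0.3, 0.4, 0.4, 0.5, 0.5])

```text
time: 21.15
ee_pos: [0.6394, 0.2905, 0.1586]
eef_rot: [0.996, 0.087, 0.001, -0.0]
contact_force: [-0.8, -0.4, 0.1]
gripper_width: 0.0425
gripper_force: 0.0
```

Emit:
step_arm(delta_pos=[[0, 0, 0], [0, 0, 0], [0, 0, 0], [0, 0, 0]], turn=[[0, 0, 0], [0, 0, 0], [0, 0, 0], [0, 0, 0]], fingers=[0.57, 0.62, 0.7, 0.7])

```text
time: 21.65
ee_pos: [0.6393, 0.2899, 0.1585]
eef_rot: [0.996, 0.087, 0.001, 0.0]
contact_force: [-0.3, -2.2, 5.3]
gripper_width: 0.0327
gripper_force: 59.1
```

Emit:
step_arm(delta_pos=[[0, 0, -1], [0, 0, -3], [0, 0, -6], [0, 0, -9], [0, 0, -10], [0, 0, -10]], turn=[[0, 0, 0], [0, 0, 0], [0, 0, 0], [0, 0, 0], [0, 0, 0], [0, 0, 0]], fingers=[1, 1, 1, 1, 1, 1])

```text
time: 22.4
ee_pos: [0.6387, 0.2905, 0.2578]
eef_rot: [0.996, 0.087, 0.0, -0.0]
contact_force: [0.4, -0.4, -4.8]
gripper_width: 0.0322
gripper_force: 60.1
```

Run:
```python
from h import *
s=state();print(s["ee_pos"],s["contact_force"],s["gripper_width"],rel([.4392,-.26,.26],np.radians(10)))
```

```text
[0.63868748 0.29045925 0.25782352] [ 0.37982763 -0.43183347 -4.77080637] 0.0322114546906771 (array([-29.19,  50.75,  -0.25]), array([-0., -0., -0.]))
```

Emit:
step_arm(delta_pos=[[-1.5, 2.5, 0], [-4, 7, 0], [-7, 12.2, 0], [-10, 17.4, 0], [-13, 22.6, 0], [-16, 27.8, 0], [-19, 33, 0], [-22, 38.2, 0]], turn=[[0, 0, 0], [0, 0, 0], [0, 0, 0], [0, 0, 0], [0, 0, 0], [0, 0, 0], [0, 0, 0], [0, 0, 0]], fingers=[1, 1, 1, 1, 1, 1, 1, 1])

```text
time: 23.4
ee_pos: [0.4867, -0.1253, 0.2561]
eef_rot: [0.996, 0.087, -0.001, -0.001]
contact_force: [0.8, -1.1, -4.7]
gripper_width: 0.0322
gripper_force: 60.4
```

Emit:
step_arm(delta_pos=[[-3, 5.2, 0], [-6, 10.4, 0], [-7.1, 12.4, 0], [-7.1, 12.4, 0], [-7.1, 12.4, 0], [-7.1, 12.4, 0]], turn=[[0, 0, 0], [0, 0, 0], [0, 0, 0], [0, 0, 0], [0, 0, 0], [0, 0, 0]], fingers=[1, 1, 1, 1, 1, 1])

```text
time: 24.15
ee_pos: [0.4399, -0.257, 0.2569]
eef_rot: [0.996, 0.088, -0.0, -0.001]
contact_force: [-0.5, 1.2, -4.2]
gripper_width: 0.0324
gripper_force: 60.7
```

Run:
```python
from h import *
s=state();print(s["ee_pos"],s["contact_force"],s["gripper_width"],rel([.4392,-.26,.056],np.radians(10)))
```

```text
[ 0.4399161  -0.25700778  0.25690172] [-0.49723024  1.22791493 -4.21104484] 0.03235020086115153 (array([-0.11,  0.31, 20.09]), array([-0.1,  0. ,  0.1]))
```

Emit:
step_arm(delta_pos=[[0, 0.3, 4], [0, 0.3, 9], [0, 0.3, 14], [0, 0.3, 18], [0, 0.3, 19.3], [0, 0.3, 19.7], [0, 0.3, 19.7], [0, 0.3, 19.7]], turn=[[0, 0, 0], [0, 0, 0], [0, 0, 0], [0, 0, 0], [0, 0, 0], [0, 0, 0], [0, 0, 0], [0, 0, 0]], fingers=[1, 1, 1, 1, 1, 1, 1, 1])

```text
time: 25.15
ee_pos: [0.4412, -0.2621, 0.0617]
eef_rot: [0.996, 0.087, 0.001, 0.001]
contact_force: [0.3, -0.1, -4.2]
gripper_width: 0.0321
gripper_force: 61.3
```

Emit:
step_arm(delta_pos=[[0, 0, 0.1], [0, 0, 0.2], [0, 0, 0.2], [0, 0, 0.2]], turn=[[0, 0, 0], [0, 0, 0], [0, 0, 0], [0, 0, 0]], fingers=[1, 1, 1, 1])

```text
time: 25.65
ee_pos: [0.4403, -0.2614, 0.0583]
eef_rot: [0.996, 0.087, -0.0, -0.0]
contact_force: [0.2, -0.4, -5.0]
gripper_width: 0.0324
gripper_force: 61.3
```

Emit:
step_arm(delta_pos=[[0, 0, 0.2], [0, 0, 0.4], [0, 0, 0.5], [0, 0, 0.5], [0, 0, 0.5]], turn=[[0, 0, 0], [0, 0, 0], [0, 0, 0], [0, 0, 0], [0, 0, 0]], fingers=[1, 1, 1, 1, 1])

```text
time: 26.28
ee_pos: [0.4404, -0.2615, 0.0533]
eef_rot: [0.996, 0.087, 0.0, -0.0]
contact_force: [0.7, -0.4, -3.8]
gripper_width: 0.0321
gripper_force: 61.3
```

Emit:
step_arm(delta_pos=[[0, 0, 0.1], [0, 0, 0.1], [0, 0, 0.1]], turn=[[0, 0, 0], [0, 0, 0], [0, 0, 0]], fingers=[1, 1, 1])

```text
time: 26.65
ee_pos: [0.4404, -0.2615, 0.0524]
eef_rot: [0.996, 0.087, 0.0, 0.0]
contact_force: [-0.2, 0.5, -3.3]
gripper_width: 0.0324
gripper_force: 61.4
```

Emit:
step_arm(delta_pos=[[0, 0, 0.05], [0, 0, 0.05], [0, 0, 0.05]], turn=[[0, 0, 0], [0, 0, 0], [0, 0, 0]], fingers=[1, 1, 1])

```text
time: 27.02
ee_pos: [0.4404, -0.2615, 0.0524]
eef_rot: [0.996, 0.087, 0.0, 0.0]
contact_force: [-1.6, 1.7, 5.4]
gripper_width: 0.0324
gripper_force: 62.2
```

Run:
```python
from h import *
s=state();print(s["ee_pos"],s["contact_force"]); m=camera_model("wrist"); np.save("m5.npy",m,allow_pickle=True); im=grab_frame("wrist")[:,:,::-1]; cv2.imwrite("pics/w5.png",im)
```

```text
[ 0.44041077 -0.26149565  0.05236775] [-1.61832323  1.66376972  5.38665122]
```

View pics/w5.png

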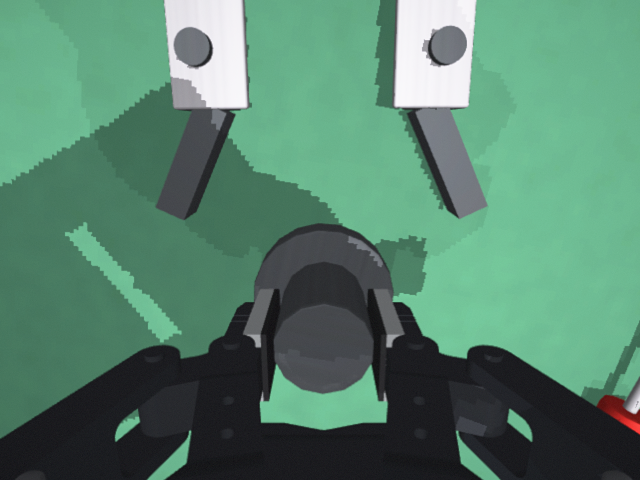

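The weight stands at the mouth, flange spanning columns 254–392 in this view. The rail inner edges are near columns 246 and 396, and their ends are at row 108.

Run:
```python
from h import *
from scipy.spatial.transform import Rotation as R
m=np.load("m5.npy",allow_pickle=True).item(); im=cv2.imread("pics/w5.png"); g=cv2.cvtColor(im,cv2.COLOR_BGR2HSV)
w=(g[...,1]<45)&(g[...,2]>120); s=state(); r=R.from_quat(s["eef_rot"])
L=[];Q=[]
for y in range(2,100,4):
    c=np.where(w[y,150:500])[0]+150; d=np.diff(c); i=d.argmax(); L.append((c[i]+.5,y));Q.append((c[i+1]-.5,y))
f=lambda p:r.inv().apply(ray(m,p,.022)-s["ee_pos"])*1000
L,Q=f(L),f(Q)
for n,a in(("L",L),("R",Q)): p=np.polyfit(a[:,0],a[:,1],1); print(n,"deg",np.degrees(np.arctan(p[0])),"tool y at x=60,115:",np.polyval(p,[60,115]),"sd",np.std(a[:,1]-np.polyval(p,a[:,0])))
e=np.float64([[175,108],[247,108],[394,108],[468,108]]); print("rail end tool x",f(e)[:,:2].round(1))
# flange edges of the held weight, at z .014: widest row
fr=r.inv().apply(ray(m,[[254,285],[392,285]],.014)-s["ee_pos"])*1000; print("flange sides",fr.round(1))
print("boss",(r.inv().apply(ray(m,[[273,345],[376,345]],.056)-s["ee_pos"])*1000).round(1))
ftop=r.inv().apply(ray(m,[[322,224]],.014)-s["ee_pos"])*1000; print("flange front",ftop.round(1))
```

```text
L deg -0.23983227040896096 tool y at x=60,115: [-27.09975778 -27.32998158] sd 0.10196195764641465
R deg -0.07086979419974992 tool y at x=60,115: [24.40268516 24.33465501] sd 0.1140718391945066
rail end tool x [[ 73.6 -53.2]
 [ 73.4 -27.5]
 [ 73.4  24.7]
 [ 73.5  51.2]]
flange sides [[  2.9 -29.4  38.4]
 [  2.9  28.4  38.4]]
boss [[ -1.  -16.7  -3.6]
 [ -1.   16.7  -3.6]]
flange front [[29.1 -0.9 38.4]]
```

Emit:
step_arm(delta_pos=[[0, -0.1, -0.06], [1, -0.12, -0.06], [2, -0.12, -0.06], [3, -0.12, -0.06], [4, -0.12, -0.06], [4, -0.12, -0.06], [4, -0.12, -0.06]], turn=[[0, 0, 0], [0, 0, 0], [0, 0, 0], [0, 0, 0], [0, 0, 0], [0, 0, 0], [0, 0, 0]], fingers=[1, 1, 1, 1, 1, 1, 1])

```text
time: 27.95
ee_pos: [0.4813, -0.2536, 0.0525]
eef_rot: [0.996, 0.087, 0.002, 0.001]
contact_force: [2.6, 0.4, 0.4]
gripper_width: 0.0324
gripper_force: 61.8
```

Emit:
step_arm(delta_pos=[[1, 0, 0], [2, 0, 0], [3, 0, 0], [4, 0, 0], [4, 0, 0], [4, 0, 0]], turn=[[0, 0, 0], [0, 0, 0], [0, 0, 0], [0, 0, 0], [0, 0, 0], [0, 0, 0]], fingers=[1, 1, 1, 1, 1, 1])

```text
time: 28.7
ee_pos: [0.5192, -0.2462, 0.0524]
eef_rot: [0.996, 0.087, 0.0, -0.0]
contact_force: [0.5, 2.6, 2.4]
gripper_width: 0.0324
gripper_force: 61.9
```

Emit:
step_arm(delta_pos=[[0.8, 0, -0.05], [1.6, 0, -0.05], [2.4, 0, -0.05], [2.4, 0, -0.05], [2.4, 0, -0.05]], turn=[[0, 0, 0], [0, 0, 0], [0, 0, 0], [0, 0, 0], [0, 0, 0]], fingers=[1, 1, 1, 1, 1])

```text
time: 29.32
ee_pos: [0.543, -0.2422, 0.0525]
eef_rot: [0.996, 0.087, 0.0, 0.0]
contact_force: [0.5, -0.5, -3.9]
gripper_width: 0.0324
gripper_force: 61.4
```

Emit:
step_arm(delta_pos=[[0.6, -0.02, 0], [1.2, -0.02, 0], [1.8, -0.02, 0], [2.2, -0.02, 0], [2.2, -0.02, 0]], turn=[[0, 0, 0], [0, 0, 0], [0, 0, 0], [0, 0, 0], [0, 0, 0]], fingers=[1, 1, 1, 1, 1])

```text
time: 29.95
ee_pos: [0.5646, -0.2382, 0.0529]
eef_rot: [0.996, 0.087, 0.0, 0.0]
contact_force: [0.3, 0.4, -3.9]
gripper_width: 0.0326
gripper_force: 61.3
```

Run:
```python
from h import *
s=state();print(s["ee_pos"],s["contact_force"],(np.dot(s["ee_pos"][:2]-[.4404,-.2615],[.985,.174]))*1000-123.5)
```

```text
[ 0.56462859 -0.23815184  0.05288104] [ 0.29002723  0.3583295  -3.8738019 ] 2.927743674615428
```

Emit:
step_arm(delta_pos=[[0.1, 0, 0.02], [0.2, 0, 0.02], [0.3, 0, 0.02], [0.4, 0, 0.02], [0.5, 0, 0.02], [0.6, 0, 0.02]], turn=[[0, 0, 0], [0, 0, 0], [0, 0, 0], [0, 0, 0], [0, 0, 0], [0, 0, 0]], fingers=[1, 1, 1, 1, 1, 1])

```text
time: 30.7
ee_pos: [0.5702, -0.2372, 0.0527]
eef_rot: [0.996, 0.087, -0.0, 0.0]
contact_force: [0.8, -0.4, -4.0]
gripper_width: 0.0324
gripper_force: 61.3
```

Emit:
step_arm(delta_pos=[[0.1, 0, 0], [0.2, 0, 0], [0.3, 0, 0], [0.4, 0, 0], [0.5, 0, 0]], turn=[[0, 0, 0], [0, 0, 0], [0, 0, 0], [0, 0, 0], [0, 0, 0]], fingers=[1, 1, 1, 1, 1])

```text
time: 31.32
ee_pos: [0.5751, -0.2363, 0.0527]
eef_rot: [0.996, 0.087, -0.0, -0.0]
contact_force: [-0.5, -0.1, -4.5]
gripper_width: 0.0324
gripper_force: 61.3
```

Emit:
step_arm(delta_pos=[[0.1, 0, 0], [0.2, 0, 0], [0.3, 0, 0], [0.4, 0, 0], [0.5, 0, 0]], turn=[[0, 0, 0], [0, 0, 0], [0, 0, 0], [0, 0, 0], [0, 0, 0]], fingers=[1, 1, 1, 1, 1])

```text
time: 31.95
ee_pos: [0.58, -0.2355, 0.0527]
eef_rot: [0.996, 0.087, 0.0, -0.0]
contact_force: [-0.3, -0.9, -4.1]
gripper_width: 0.0322
gripper_force: 61.3
```

Emit:
step_arm(delta_pos=[[0.1, 0, 0], [0.2, 0, 0], [0.3, 0, 0], [0.4, 0, 0], [0.5, 0, 0]], turn=[[0, 0, 0], [0, 0, 0], [0, 0, 0], [0, 0, 0], [0, 0, 0]], fingers=[1, 1, 1, 1, 1])

```text
time: 32.58
ee_pos: [0.585, -0.2346, 0.0527]
eef_rot: [0.996, 0.087, -0.0, -0.0]
contact_force: [-0.8, 0.3, -4.9]
gripper_width: 0.0323
gripper_force: 61.3
```

Emit:
step_arm(delta_pos=[[0.1, 0, 0], [0.2, 0, 0], [0.3, 0, 0], [0.4, 0, 0], [0.5, 0, 0]], turn=[[0, 0, 0], [0, 0, 0], [0, 0, 0], [0, 0, 0], [0, 0, 0]], fingers=[1, 1, 1, 1, 1])

```text
time: 33.2
ee_pos: [0.5899, -0.2337, 0.0527]
eef_rot: [0.996, 0.087, -0.0, -0.0]
contact_force: [0.3, 0.0, -5.0]
gripper_width: 0.0325
gripper_force: 61.3
```

Emit:
step_arm(delta_pos=[[0.1, 0, 0], [0.2, 0, 0], [0.3, 0, 0], [0.4, 0, 0], [0.5, 0, 0]], turn=[[0, 0, 0], [0, 0, 0], [0, 0, 0], [0, 0, 0], [0, 0, 0]], fingers=[1, 1, 1, 1, 1])

```text
time: 33.83
ee_pos: [0.5948, -0.2329, 0.0527]
eef_rot: [0.996, 0.087, -0.0, -0.0]
contact_force: [0.1, 0.5, -4.4]
gripper_width: 0.0321
gripper_force: 61.3
```

Emit:
step_arm(delta_pos=[[0.1, 0, 0], [0.2, 0, 0], [0.3, 0, 0], [0.4, 0, 0], [0.5, 0, 0]], turn=[[0, 0, 0], [0, 0, 0], [0, 0, 0], [0, 0, 0], [0, 0, 0]], fingers=[1, 1, 1, 1, 1])

```text
time: 34.45
ee_pos: [0.5987, -0.2321, 0.0527]
eef_rot: [0.996, 0.087, -0.001, -0.0]
contact_force: [-4.2, -0.9, -1.7]
gripper_width: 0.032
gripper_force: 61.6
```

Emit:
step_arm(delta_pos=[[0.07, 0, 0], [0.14, 0, 0], [0.2, 0, 0], [0.2, 0, 0]], turn=[[0, 0, 0], [0, 0, 0], [0, 0, 0], [0, 0, 0]], fingers=[1, 1, 1, 1])

```text
time: 34.95
ee_pos: [0.5999, -0.2318, 0.0529]
eef_rot: [0.996, 0.087, -0.002, -0.0]
contact_force: [-6.2, -1.3, 0.6]
gripper_width: 0.0322
gripper_force: 61.8
```

Emit:
step_arm(delta_pos=[[0.1, 0, 0], [0.2, 0, 0], [0.3, 0, 0], [0.4, 0, 0], [0.4, 0, 0], [0.4, 0, 0]], turn=[[0, 0, 0], [0, 0, 0], [0, 0, 0], [0, 0, 0], [0, 0, 0], [0, 0, 0]], fingers=[1, 1, 1, 1, 1, 1])

```text
time: 35.7
ee_pos: [0.6018, -0.2314, 0.0531]
eef_rot: [0.996, 0.088, -0.004, -0.001]
contact_force: [-11.4, -4.1, 3.7]
gripper_width: 0.0321
gripper_force: 62.2
```

Emit:
step_arm(delta_pos=[[0.1, 0, 0], [0.2, 0, 0], [0.2, 0, 0], [0.2, 0, 0], [0.2, 0, 0], [0.2, 0, 0], [0.2, 0, 0]], turn=[[0, 0, 0], [0, 0, 0], [0, 0, 0], [0, 0, 0], [0, 0, 0], [0, 0, 0], [0, 0, 0]], fingers=[1, 1, 1, 1, 1, 1, 1])

```text
time: 36.58
ee_pos: [0.6026, -0.2313, 0.0533]
eef_rot: [0.996, 0.088, -0.005, -0.001]
contact_force: [-13.8, -4.1, 7.3]
gripper_width: 0.0324
gripper_force: 62.5
```

Emit:
step_arm(delta_pos=[[-0.1, 0, 0], [-0.2, 0, 0], [-0.3, 0, 0], [-0.4, 0, 0], [-0.5, 0, 0], [-0.5, 0, 0], [-0.5, 0, 0]], turn=[[0, 0, 0], [0, 0, 0], [0, 0, 0], [0, 0, 0], [0, 0, 0], [0, 0, 0], [0, 0, 0]], fingers=[1, 1, 1, 1, 1, 1, 1])

```text
time: 37.45
ee_pos: [0.6008, -0.2317, 0.0528]
eef_rot: [0.996, 0.087, -0.002, -0.0]
contact_force: [-6.6, -2.2, -0.2]
gripper_width: 0.0321
gripper_force: 61.8
```

Emit:
step_arm(delta_pos=[[0, 0, 0], [0, 0, 0], [0, 0, 0], [0, 0, 0], [0, 0, 0], [0, 0, 0]], turn=[[0, 0, 0], [0, 0, 0], [0, 0, 0], [0, 0, 0], [0, 0, 0], [0, 0, 0]], fingers=[0.55, 0.5, 0.45, 0.4, 0.4, 0.4])

```text
time: 38.2
ee_pos: [0.6027, -0.2314, 0.0527]
eef_rot: [0.996, 0.087, 0.0, -0.0]
contact_force: [-0.8, 0.5, -0.4]
gripper_width: 0.0511
gripper_force: 0.0
```

Emit:
step_arm(delta_pos=[[0, 0, -1], [0, 0, -3], [0, 0, -7], [0, 0, -12], [-5, 0, -16], [-10, 0, -20], [-10, 0, -20], [-10, 0, -20]], turn=[[0, 0, 0], [0, 0, 0], [0, 0, 0], [0, 0, 0], [0, 0, 0], [0, 0, 0], [0, 0, 0], [0, 0, 0]], fingers=[0.4, 0.4, 0.4, 0.4, 0.4, 0.4, 0.4, 0.4])

```text
time: 39.2
ee_pos: [0.5045, -0.2491, 0.254]
eef_rot: [0.996, 0.087, 0.001, 0.001]
contact_force: [0.3, 0.1, 0.4]
gripper_width: 0.0512
gripper_force: 0.0
```

Run:
```python
from h import *
s=state();print(s["ee_pos"],s["contact_force"])
im=grab_frame("wrist")[:,:,::-1]; sc=grab_frame("scene")[180:330,200:480,::-1]
b=cv2.resize(sc,(400,214)); b=cv2.copyMakeBorder(b,0,86,0,0,cv2.BORDER_CONSTANT)
cv2.imwrite("pics/v6.png",cv2.hconcat([cv2.resize(im,(400,300)),b]))
```

```text
[ 0.50452442 -0.24905602  0.25399935] [0.32247985 0.08156566 0.39531492]
```

View pics/v6.png

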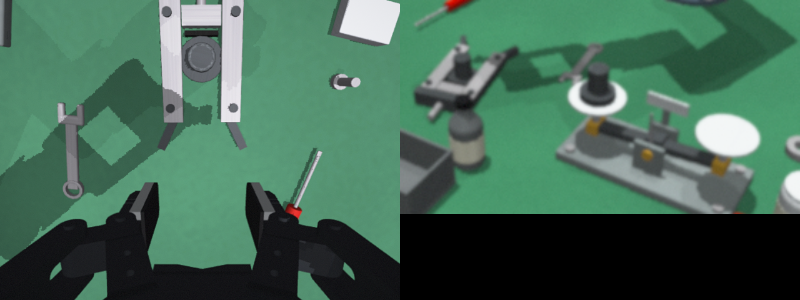

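The heavier weight stands upright at (201,58), with its flange against the dark pad strip. The lighter one stands on its pan. I'm handing the job in.

```bash
python3 -c "
from workcell import *
print(job_done())"
```

```text
the job is handed in; nothing more can be done
None
```

I handed the job in at about 39 s of the 72 s; no verdict came back. The left pan's weight was the heavier: I pressed it at about 14 N against the back stop and left it standing there, apparently still touching the pad (seen from above only), and the lighter one is still on the right pan.

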